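# Shut the tap of the drained refill drum and put its jug on the scale

## Task

One of the two refill drums, the one with the steel jug under its spout, has run empty and its tap is still open. With the jug still in place for the last drips, turn that tap's lever a quarter turn until it is fully shut, and leave the other tap alone. Then take the jug by its handle, slide it out from under the spout and carry it upright, without banging it on the taps, and set it down, not dropped, in the middle of the scale's pan, without disturbing the things standing around.

Things in the scene. Friction and masses are not known exactly. Their poses are not given: they have to be found in the camera images.
- drained_drum: The drum with the jug below its spout, left or right. Steel drum, 151 mm across, 340 mm high with its wooden stand (165 mm square), fixed. Origin: centre of the stand's underside; own -x points out along the tap's pipe, roughly to the robot. Pipe axis 165 mm up; the lever's upright pivot is 135 mm out along -x, the turned-down spout 175 mm out.
- tap (a joint): Angle of the drained drum's tap lever, a level bar. 0 = shut: across the pipe, pointing along the drum's own +y (robot's left), against its stop. 1.57 = open: in line with the pipe, pointing along the drum's -x, over the jug's handle. Shuts clockwise seen from above. Starts at 1.25 to 1.55. Friction 0.12 N m (1.5 N at the grip); stays where it is left.
- tap_grip (a point): Middle of the black sleeve on the drained drum's lever, 80 mm from the pivot axis and 200 mm above the counter. Own y axis points outward along the lever, z up. The sleeve is 17 mm wide, 11 mm thick and runs from 45 to 107 mm from the pivot.
- drained_drum_spout (a point): Centre of the lower end of the drained drum's spout, 22 mm across there, 128 mm above the counter.
- other_drum: The other, identical drum, tap shut, nothing below. Steel drum, 151 mm across, 340 mm high with its wooden stand (165 mm square), fixed. Origin: centre of the stand's underside; own -x points out along the tap's pipe, roughly to the robot. Pipe axis 165 mm up; the lever's upright pivot is 135 mm out along -x, the turned-down spout 175 mm out.
- other_tap (a joint): Angle of the other drum's tap lever, a level bar. Same shape and sense (0 = shut); it is shut and stays so.
- jug: Open steel jug, 82 mm across (86 at the rim), 104 mm tall, 0.2 to 0.4 kg. Origin: centre of its underside; z up. Flat strap handle on its own -x side, 12 mm wide (along y), a closed loop out to 91 mm from the axis. Starts under the drained drum's spout (24 mm between rim and spout), handle roughly to the robot.
- jug_handle (a point): Middle of the jug handle's level top bar, 70 mm from the jug's axis along its own -x, 86 mm above its foot; axes as the jug's. The bar is 12 mm wide and 13 mm thick, from the wall out to the vertical bar at 81 to 91 mm; the bottom bar lies 26 to 34 mm above the foot.
- scale: Low white counter scale, 150 mm wide (y) and 200 mm deep (x), fixed. Origin: centre of its underside; sloped display front on its -x side.
- scale_pan (a point): Centre of the top of the scale's round steel pan, 136 mm across, 40 mm above the counter; 25 mm behind the middle of the scale along its own +x. The pan does not move.
- dropper_bottle: Bystander: amber dropper bottle, 36 mm across, 100 mm tall. Origin: centre of its underside.
- cream_jar: Bystander: glass cream jar with a wooden lid, 68 mm across, 58 mm tall. Origin: centre of its underside.
- short_carton: Bystander: short carton, 34 x 52 x 78 mm. Origin: centre of its underside.
- black_carton: Bystander: narrow dark carton, 36 x 36 x 88 mm. Origin: centre of its underside.
- candle: Bystander: candle in a glass, 70 mm across, 78 mm tall. Origin: centre of its underside.
- pink_soap: Bystander: wrapped bar of soap, 53 x 78 x 26 mm. Origin: centre of its underside.
Not all that is in view belongs to the job. There is more than one size of the jug; the one meant has the size given above.

How it is judged:
By the outcome, as a careful person would: the job done as asked, in the order asked, and still so for the second after the job is handed in, with the robot touching nothing.
It also fails if it takes over 62 s, if anything falls off the work surface, if the arm or the gripper's body presses on something with over 40 N, if the wrist force passes 120 N, or if a joint passes its speed limit or range.

## Robot

A 6-joint arm with a two-finger parallel gripper is mounted at the origin on a cart in front of the work surface, level with it; the furniture and walls round the work are solid. World frame = base frame: x ahead of the robot, y to its left, z up, the work surface at z = 0. Lengths are in m, angles in rad, forces in N, time in s.
With the tool pointing down it reaches from about 0.375 to 0.9 m from the base axis. Payload 3.1 kg.
Tool frame: the origin (TCP) lies where the fingers leave the gripper's body, on its centre line; the fingertips stand 73 mm ahead of it and the grasp point (between the pads) lies 54 mm ahead of it; z points along the fingers, y is the line along which they close (so a half turn about z gives the same grasp; the last joint's range is limited). The gripper opens to 85 mm and grips with 20 to 120 N. Pads are 22 mm wide; open, the fingers measure 114 mm over their backs; the gripper's body (76 mm by 85 mm) begins 54 mm behind the grasp point. The pads swing forward as they close: fully open they stand 13 mm farther back than shut.
Start: joints at [0.996, 0.527, 1.433, -0, 1.181, -0.178], TCP at [0.242, 0.576, 0.304] pointing down, gripper open.
Joint ranges: [-3.08, 3.08], [-0.75, 2.2], [0.22, 2.44], [-1.43, 4.57], [0, 2.65], [-2.85, 2.85]. Speed limits (rad/s): [2.79, 2.79, 3.14, 3.14, 3.14, 3.14].

## Interface

Orientations are given as a unit quaternion [x, y, z, w].
In Python, from station import manip gives the robot as it stands.
- The arm moves only by the shell command python3 -m crank 'ROWS' [FORCE]. ROWS is JSON, a list of rows, each an object with "dp": the shift along the tool's x, y, z normalised to -1 to 1, where 1 is 50 cm, a list of three; "delta_rot": the turn, a rotation vector about the tool's x, y, z normalised to -1 to 1, where 1 is 2 pi rad, a list of three; "fingers": the opening, from -1 (shut) to 1 (fully open). A call has 1 to 12 rows; each row shifts and turns the commanded pose from where the row before left it, along the tool's axes as they then stand; what a row does not reach is not made up. A row lasts 1/12 s, in which the tool goes at most 41.7 mm and 7.16 degrees, less where a joint would pass 70% of its speed; a pose out of reach is approached as far as the arm can. A call with a number of a shift or a turn outside -1 to 1 is refused whole. A call with a gripper value outside its range is refused whole. The fingers move at their own pace and stop on an object; FORCE is the grip in N (left out, the last holds). Time passes only in rows, so rows that do not move let the fingers close. It gives the time, the measured TCP pose, the force, the opening and the grip force at its end, in the units of the state.
- manip.sense(): the state, without advancing time (a new reading comes with each control period).
- manip.snapshot(name): name is "scene" or "side" or "wrist"; returns (picture, depth): 400x640x3 uint8, red, green, blue; 400x640 float32, m along the optical axis (not along the pixel's ray), 0 where there is no reading.
- manip.camera_model(name): a dict with "fx", "fy", "cx", "cy" (pixels), "k1" (the pictures are not rectified: a ray, as slopes to the right and down, at radius r is drawn at 1 + k1 r^2 times it, then the intrinsics apply), "origin" and "attitude" of the camera in the world. Camera axes: x right, y up, looking along -z (the intrinsics and any distortion apply to the point x, -y, -z); pixel columns grow to the right and rows downward; lengths in m; the calibration is good to about 2 mm. A picture is of the moment at which its call begins: read the wrist's pose just before it. camera_model takes no time and is no camera call; for the wrist camera it gives the pose at the moment of the call.
- manip.sign_off(): hands the job in; it is judged then, once.
The state is a dict: "t": time; "q": joint angles; "qd": joint speeds; "tau": joint torques, N m; "tcp_pos": TCP position; "tool_rot": TCP orientation; "force": force on the tool from outside, world axes, zero at the start; "ft_torque": the same for the moment, N m; "finger_gap": opening from 0.0 (shut) to 1.0 (fully open); "gripper_force": force on a finger pad.
Only numpy, scipy, OpenCV 4.12 (cv2) and the standard library are available. Lean on these libraries where they do the work, as an engineer would, in place of code of your own. Each camera call takes 0.05 s, during which the arm holds its last target. There are 200 camera calls.

## Working session

There is one attempt and no reset: what is moved stays moved. The work goes in short steps, Python scripts to look and compute and a shell command to move; the robot and the scene stay as the last step left them, time stands still between calls to the robot, and variables do not carry over. Pictures are saved under pics/ and viewed, at most 10 in all, crops included, and the job is handed in when it is done.

```bash
mkdir -p pics; ls
cat > h.py <<'E'
import numpy as np, cv2
from station import manip
from scipy.spatial.transform import Rotation as R
def cam(n):
    m=manip.camera_model(n); a=np.array(m['attitude'],float)
    A=a.reshape(3,3) if a.size==9 else R.from_quat(a).as_matrix()
    return m,A,np.array(m['origin'])
def rays(m,A,uv):
    uv=np.atleast_2d(np.array(uv,float)); d=np.c_[(uv[:,0]-m['cx'])/m['fx'],(uv[:,1]-m['cy'])/m['fy']]
    s=d.copy()
    for _ in range(10): s=d/(1+m['k1']*(s**2).sum(1,keepdims=True))
    return np.c_[s[:,0],-s[:,1],-np.ones(len(s))]@A.T
def onplane(n,uv,z):
    m,A,o=cam(n); r=rays(m,A,uv); return o+r*((z-o[2])/r[:,2])[:,None]
def cloud(mod,D):
    m,A,o=mod; v,u=np.mgrid[0:400,0:640]
    r=rays(m,A,np.c_[u.ravel(),v.ravel()]); return (o+r*D.ravel()[:,None]).reshape(400,640,3)
def shot(n):
    mod=cam(n); I,D=manip.snapshot(n); return mod,I,D
E
python3 - <<'E'
from h import *
for n in ['scene','side']:
    mod,I,D=shot(n); print(n,mod[0]); cv2.imwrite(f'pics/{n}0.png',I[:,:,::-1]); np.savez(f'{n}0.npz',I=I,D=D,P=cloud(mod,D))
E
```

```text
pics
scene {'fx': 449.8669772574176, 'fy': 449.8669772574176, 'cx': 320.9364699300623, 'cy': 206.32772894185874, 'k1': -0.08439930408987344, 'origin': array([-0.1333251 ,  0.07817709,  1.24521638]), 'attitude': array([-0.18565348,  0.20419839,  0.69635383, -0.66251577])}
side {'fx': 489.54554401510995, 'fy': 489.54554401510995, 'cx': 319.0958464687704, 'cy': 194.04274964717598, 'k1': -0.10403832993828696, 'origin': array([-0.3942856 ,  0.23669217,  1.45475353]), 'attitude': array([-0.20028565,  0.24234373,  0.7415254 , -0.59270166])}
```

View pics/scene0.png

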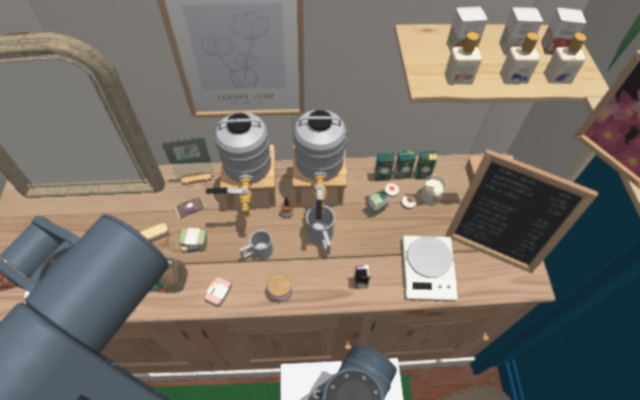

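View pics/side0.png

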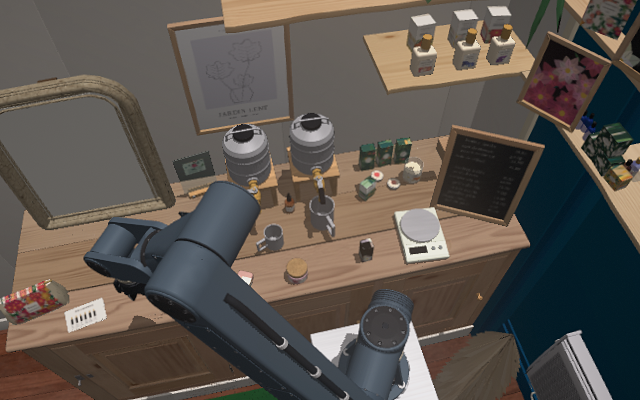

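The drained drum is the right one (scene ~(320,145)). Its tap lever is in line with the pipe at (319,207), and the jug is below at (320,222). There are two jugs: (320,222), under the spout, and (260,243), smaller and standing free. I'll confirm in a crop and measure.

Run:
```python
from h import *
a=np.load('scene0.npz'); b=np.load('side0.npz')
c1=cv2.resize(a['I'][170:310,190:470],None,fx=2.8,fy=2.8,interpolation=cv2.INTER_CUBIC)[:,:,::-1]
c2=cv2.resize(b['I'][170:270,230:370],None,fx=2,fy=2,interpolation=cv2.INTER_CUBIC)[:,:,::-1]
W=np.zeros((592,784,3),np.uint8); W[:392]=c1; W[392:592,:280]=c2; 
W[392:592,300:580]=cv2.resize(b['I'][190:290,350:490],None,fx=2,fy=2)[:,:,::-1]
cv2.imwrite('pics/crop1.png',W)
P=a['P'];
print('counter z',np.median(P[255:265,300:340,2]))
def blob(name,m,lo,hi,u0,u1,v0,v1):
    Q=P[v0:v1,u0:u1].reshape(-1,3); k=(Q[:,2]>lo)&(Q[:,2]<hi); Q=Q[k]
    if len(Q): 
        r=cv2.minAreaRect((Q[:,:2]*1000).astype(np.float32)); print(name,len(Q),'mean',Q.mean(0).round(4),'rect',np.round(r[0],1),np.round(r[1],1),round(r[2],1),'zmax',np.percentile(Q[:,2],98).round(3))
blob('jugR',0,.088,.115,300,340,200,255)
blob('jugL',0,.06,.15,240,275,225,262)
blob('lever',0,.188,.22,305,335,185,225)
blob('leverL',0,.188,.22,200,260,180,215)
blob('pan',0,.034,.05,403,457,234,280)
blob('scale',0,.012,.08,395,465,230,305)
blob('carton',0,.07,.1,350,375,260,292)
blob('cream',0,.045,.07,262,296,272,305)
blob('dropper',0,.05,.12,278,296,194,220)
blob('soap',0,.012,.04,200,235,275,310)
blob('drumR',0,.30,.36,285,355,100,150)
blob('standR',0,.02,.1,285,360,165,215)
```

```text
counter z -0.0015042835191674264
jugR 232 mean [0.5265 0.0289 0.0977] rect [523.8  37. ] [ 82.3 123.5] 76.8 zmax 0.107
jugL 207 mean [0.4874 0.2178 0.0704] rect [490.5 223.1] [91.6 65.2] 89.5 zmax 0.081
lever 216 mean [0.5349 0.0369 0.2009] rect [536.3  34.9] [ 25.7 115. ] 88.9 zmax 0.208
leverL 241 mean [0.5843 0.2936 0.2003] rect [584. 293.] [ 26.7 119.2] 5.2 zmax 0.208
pan 1424 mean [ 0.4283 -0.2895  0.0401] rect [ 427.2 -289.5] [134.1 136.2] 84.1 zmax 0.045
scale 3313 mean [ 0.4007 -0.2894  0.0321] rect [ 413.5 -311.9] [196.5 228.4] 85.0 zmax 0.045
carton 192 mean [ 0.3677 -0.0776  0.0862] rect [370.3 -78.3] [38.9 36.2] 3.8 zmax 0.093
cream 441 mean [0.3522 0.1548 0.0573] rect [353.5 154.2] [67.3 65.7] 53.8 zmax 0.063
dropper 93 mean [0.6164 0.1327 0.0665] rect [630.5 127.8] [27.5 60.4] 59.9 zmax 0.098
soap 501 mean [0.3571 0.3364 0.0252] rect [359.2 337.8] [55.7 79. ] 64.7 zmax 0.031
drumR 1244 mean [0.7066 0.0264 0.3156] rect [735.   22.8] [129.3 166. ] 83.1 zmax 0.338
standR 349 mean [0.6199 0.0568 0.0641] rect [636.1  42.3] [154.7 160. ] 65.5 zmax 0.099
```

View pics/crop1.png

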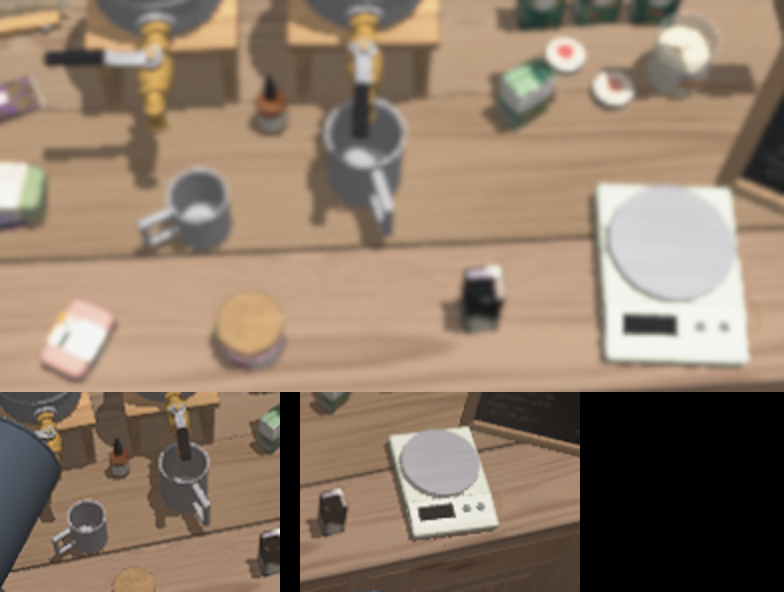

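Confirmed: the drained drum's jug is the large one at scene (320,222), handle toward the robot and slightly right. The free-standing one at (260,243) is about 80 mm tall, the decoy. The left tap is already shut. Next I measure the lever, jug and handle.

Run:
```python
from h import *
for n in ['scene','side']:
    a=np.load(n+'0.npz'); P=a['P']; I=a['I'].astype(int)
    g=(abs(P[...,0]-.53)<.1)&(abs(P[...,1]-.03)<.09)
    L=g&(P[...,2]>.19)&(P[...,2]<.212)
    dark=L&(I.max(2)<75)
    Q=P[dark]; print(n,'sleeve',len(Q),Q.mean(0).round(4))
    r=cv2.minAreaRect((Q[:,:2]*1000).astype(np.float32)); print(r)
    d=np.linalg.svd(Q[:,:2]-Q[:,:2].mean(0))[2][0]; d*=-np.sign(d[0]); print('lever dir',d.round(3),'pivot',(Q[:,:2].mean(0)-.078*d).round(4))
    br=g&(P[...,2]>.14)&(P[...,2]<.23)&(I[...,0]-I[...,2]>50); Q=P[br]; print('brass',len(Q),Q.mean(0).round(4),Q.min(0).round(3),Q.max(0).round(3))
    J=P[g&(P[...,2]>.096)&(P[...,2]<.112)]
    from scipy.optimize import least_squares
    f=least_squares(lambda p:np.hypot(J[:,0]-p[0],J[:,1]-p[1])-.0415,[.54,.04],loss='soft_l1',f_scale=.002); c=f.x
    print('jug',len(J),c.round(4),np.median(abs(f.fun)).round(4))
    H=P[g&(P[...,2]>.077)&(P[...,2]<.1)]; H=H[np.hypot(*(H[:,:2]-c).T)>.052]; H=H[np.hypot(*(H[:,:2]-c).T)<.1]
    m=H.mean(0); v=m[:2]-c; v/=np.linalg.norm(v); print('handle',len(H),m.round(4),v.round(3),np.degrees(np.arctan2(v[1],v[0])).round(1),'bar pt',(c+.07*v).round(4))
    S=P[(abs(P[...,0]-.428)<.09)&(abs(P[...,1]+.29)<.09)&(P[...,2]>.034)&(P[...,2]<.05)]
s=manip.sense(); print({k:np.round(v,3) for k,v in s.items()}); print(R.from_quat(s['tool_rot']).as_matrix().round(3))
```

```text
scene sleeve 104 [0.5042 0.0401 0.2044]
((506.2024841308594, 39.531654357910156), (16.369361877441406, 54.5728874206543), 87.34008026123047)
lever dir [-0.995  0.097] pivot [0.5818 0.0326]
brass 105 [0.5951 0.0277 0.1766] [0.547 0.015 0.163] [0.63  0.047 0.202]
jug 130 [0.5419 0.0324] 0.0014
handle 58 [0.4703 0.0167 0.0899] [-0.977 -0.214] -167.6 bar pt [0.4735 0.0174]
side sleeve 84 [0.5065 0.0397 0.2035]
((509.0923156738281, 38.85499954223633), (16.471078872680664, 60.56589889526367), 83.4788589477539)
lever dir [-0.996  0.093] pivot [0.5841 0.0325]
brass 70 [0.5966 0.0321 0.1772] [0.559 0.015 0.166] [0.629 0.049 0.205]
jug 94 [0.5417 0.0327] 0.0018
handle 48 [0.47   0.0163 0.0889] [-0.975 -0.222] -167.2 bar pt [0.4734 0.0171]
{'t': np.float64(0.1), 'q': array([ 0.996,  0.528,  1.434,  0.   ,  1.181, -0.179]), 'qd': array([ 0.001, -0.002, -0.003, -0.001, -0.002,  0.   ]), 'tau': array([ 1.0000e-03, -4.4331e+01, -1.7859e+01, -0.0000e+00,  4.0000e-03,
       -0.0000e+00]), 'tcp_pos': array([0.241, 0.576, 0.303]), 'tool_rot': array([ 0.197,  0.98 , -0.001, -0.   ]), 'force': array([-0.083,  0.015,  0.177]), 'ft_torque': array([ 0.03 ,  0.023, -0.055]), 'gripper_force': np.float64(0.0), 'finger_gap': np.float64(0.998)}
[[-0.922  0.386 -0.001]
 [ 0.386  0.922 -0.002]
 [ 0.    -0.002 -1.   ]]
```

```bash
python3 -m crank '[{"dp":[0,0,0],"delta_rot":[0,0,-0.0158],"fingers":-1},{"dp":[0,0,0],"delta_rot":[0,0,-0.0158],"fingers":-1},{"dp":[0,0,0],"delta_rot":[0,0,-0.0158],"fingers":-1},{"dp":[0,0,0],"delta_rot":[0,0,-0.0158],"fingers":-1},{"dp":[-0.026,-0.06,0],"delta_rot":[0,0,0],"fingers":-1},{"dp":[-0.026,-0.06,0],"delta_rot":[0,0,0],"fingers":-1},{"dp":[-0.026,-0.06,0],"delta_rot":[0,0,0],"fingers":-1},{"dp":[-0.026,-0.06,0],"delta_rot":[0,0,0],"fingers":-1},{"dp":[-0.026,-0.06,0],"delta_rot":[0,0,0],"fingers":-1},{"dp":[-0.026,-0.06,0],"delta_rot":[0,0,0],"fingers":-1}]' 30
python3 -m crank '[{"dp":[-0.026,-0.06,0],"delta_rot":[0,0,0],"fingers":-1},{"dp":[-0.026,-0.06,0],"delta_rot":[0,0,0],"fingers":-1},{"dp":[-0.026,-0.06,0],"delta_rot":[0,0,0],"fingers":-1},{"dp":[-0.026,-0.06,0],"delta_rot":[0,0,0],"fingers":-1},{"dp":[-0.026,-0.06,0],"delta_rot":[0,0,0],"fingers":-1},{"dp":[-0.026,-0.06,0],"delta_rot":[0,0,0],"fingers":-1},{"dp":[-0.026,-0.06,0],"delta_rot":[0,0,0],"fingers":-1},{"dp":[-0.026,-0.06,0],"delta_rot":[0,0,0],"fingers":-1},{"dp":[-0.026,-0.06,0],"delta_rot":[0,0,0],"fingers":-1},{"dp":[-0.026,-0.06,0],"delta_rot":[0,0,0],"fingers":-1}]'
```

```text
t: 0.93
tcp_pos: [0.3196, 0.3949, 0.3036]
tool_rot: [-0.0, 1.0, -0.0, -0.0]
force: [0.5, 0.1, 0.0]
finger_gap: -0.004
gripper_force: 0.0
t: 1.77
tcp_pos: [0.4498, 0.0949, 0.3038]
tool_rot: [-0.0, 1.0, 0.0, -0.0]
force: [0.6, -0.9, -0.1]
finger_gap: -0.001
gripper_force: 0.0
```

```bash
python3 -m crank '[{"dp":[-0.025,-0.06,0],"delta_rot":[0,0,0],"fingers":-1},{"dp":[-0.025,-0.06,0],"delta_rot":[0,0,0],"fingers":-1},{"dp":[-0.025,-0.06,0],"delta_rot":[0,0,0],"fingers":-1},{"dp":[-0.025,-0.06,0],"delta_rot":[0,0,0],"fingers":-1},{"dp":[0,0,0.023],"delta_rot":[0,0,0],"fingers":-1},{"dp":[0,0,0.023],"delta_rot":[0,0,0],"fingers":-1},{"dp":[0,0,0.023],"delta_rot":[0,0,0],"fingers":-1},{"dp":[0,0,0.023],"delta_rot":[0,0,0],"fingers":-1},{"dp":[0,0,0],"delta_rot":[0,0,0],"fingers":-1},{"dp":[0,0,0],"delta_rot":[0,0,0],"fingers":-1}]'
python3 - <<'E'
from h import *
mod,I,D=shot('wrist'); cv2.imwrite('pics/w1.png',I[:,:,::-1]); np.savez('w1.npz',I=I,D=D,P=cloud(mod,D))
E
```

```text
t: 2.6
tcp_pos: [0.4993, -0.0234, 0.2573]
tool_rot: [-0.0, 1.0, 0.0, -0.001]
force: [0.3, -1.4, -0.8]
finger_gap: 0.0
gripper_force: 0.0
```

View pics/w1.png

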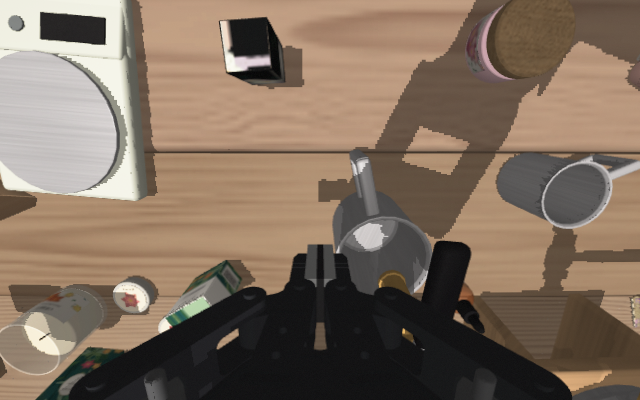

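The fingers are at (320,260), to the right of the black sleeve at (448,275), with nothing in between. Now I push along the arc.

```bash
python3 -m crank '[{"dp":[-0.002,0.0235,0],"delta_rot":[0,0,0],"fingers":-1},{"dp":[0,0.0235,0],"delta_rot":[0,0,0],"fingers":-1},{"dp":[0,0.0235,0],"delta_rot":[0,0,0],"fingers":-1},{"dp":[-0.001,0.018,0],"delta_rot":[0,0,0],"fingers":-1},{"dp":[-0.001,0.018,0],"delta_rot":[0,0,0],"fingers":-1},{"dp":[-0.001,0.018,0],"delta_rot":[0,0,0],"fingers":-1},{"dp":[-0.001,0.018,0],"delta_rot":[0,0,0],"fingers":-1},{"dp":[-0.01,0.0195,0],"delta_rot":[0,0,0],"fingers":-1},{"dp":[-0.01,0.0195,0],"delta_rot":[0,0,0],"fingers":-1},{"dp":[-0.01,0.0195,0],"delta_rot":[0,0,0],"fingers":-1},{"dp":[-0.01,0.0195,0],"delta_rot":[0,0,0],"fingers":-1}]'
```

```text
t: 3.57
tcp_pos: [0.5231, 0.0877, 0.2577]
tool_rot: [-0.0, 1.0, -0.0, -0.0]
force: [0.0, -2.0, 0.4]
finger_gap: 0.003
gripper_force: 0.7
```

```bash
python3 -m crank '[{"dp":[-0.0175,0.011,0],"delta_rot":[0,0,0],"fingers":-1},{"dp":[-0.0175,0.011,0],"delta_rot":[0,0,0],"fingers":-1},{"dp":[-0.0175,0.011,0],"delta_rot":[0,0,0],"fingers":-1},{"dp":[-0.0175,0.011,0],"delta_rot":[0,0,0],"fingers":-1},{"dp":[0,0,0],"delta_rot":[0,0,0],"fingers":-1}]'
python3 -m crank '[{"dp":[-0.006,0,0],"delta_rot":[0,0,0],"fingers":-1},{"dp":[-0.006,0,0],"delta_rot":[0,0,0],"fingers":-1},{"dp":[0,0,0],"delta_rot":[0,0,0],"fingers":-1}]'
python3 - <<'E'
from h import *
mod,I,D=shot('wrist'); cv2.imwrite('pics/w2.png',I[:,:,::-1])
for n in ['scene','side']:
    mod,I,D=shot(n); P=cloud(mod,D); I=I.astype(int)
    L=(abs(P[...,0]-.58)<.05)&(abs(P[...,1]-.1)<.09)&(P[...,2]>.19)&(P[...,2]<.212)
    Q=P[L&(I.max(2)<75)]; print(n,len(Q)); 
    if len(Q)>10: print(Q.mean(0).round(4),Q.min(0).round(3),Q.max(0).round(3))
E
```

```text
t: 3.98
tcp_pos: [0.5601, 0.1096, 0.2579]
tool_rot: [-0.0, 1.0, 0.0, 0.002]
force: [0.2, 0.1, -0.7]
finger_gap: 0.004
gripper_force: 0.0
t: 4.23
tcp_pos: [0.5639, 0.1087, 0.2578]
tool_rot: [0.0, 1.0, 0.0, -0.0]
force: [0.1, -0.0, 0.1]
finger_gap: 0.001
gripper_force: 0.1
scene 20
[0.5585 0.1064 0.205 ] [0.549 0.095 0.199] [0.588 0.12  0.212]
side 37
[0.5567 0.1088 0.2016] [0.546 0.054 0.192] [0.578 0.128 0.212]
```

View pics/w2.png

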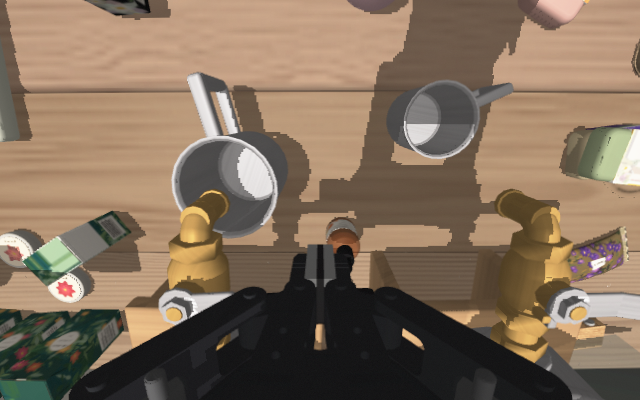

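The right lever (hub at (175,305)) now points left across the pipe and the jug is undisturbed. There's no stop force yet, so I push on gently.

```bash
for i in 1 2 3; do python3 -m crank '[{"dp":[-0.004,0,0],"delta_rot":[0,0,0],"fingers":-1},{"dp":[-0.004,0,0],"delta_rot":[0,0,0],"fingers":-1},{"dp":[0,0,0],"delta_rot":[0,0,0],"fingers":-1}]' | grep -E "tcp_pos|^force"; done
```

```text
tcp_pos: [0.5678, 0.1088, 0.258]
force: [-0.6, 0.6, -0.1]
tcp_pos: [0.5719, 0.1089, 0.2579]
force: [-1.1, 1.0, -0.1]
tcp_pos: [0.5727, 0.1089, 0.2576]
force: [-8.8, 0.5, 6.3]
```

The stop shows as -8.8 N with the motion stalled. I nudge once more, back off and rise, then check.

```bash
python3 -m crank '[{"dp":[-0.004,0,0],"delta_rot":[0,0,0],"fingers":-1},{"dp":[0,0,0],"delta_rot":[0,0,0],"fingers":-1}]'
python3 -m crank '[{"dp":[0.03,0,0],"delta_rot":[0,0,0],"fingers":-1},{"dp":[0.05,0,0],"delta_rot":[0,0,0],"fingers":-1},{"dp":[0.06,-0.04,0],"delta_rot":[0,0,0],"fingers":-0.4},{"dp":[0.06,-0.05,-0.02],"delta_rot":[0,0,0],"fingers":-0.4},{"dp":[0.04,-0.05,-0.02],"delta_rot":[0,0,0],"fingers":-0.4},{"dp":[0,0,0],"delta_rot":[0,0,0],"fingers":-0.4},{"dp":[0,0,0],"delta_rot":[0,0,0],"fingers":-0.4}]'
python3 - <<'E'
from h import *
from scipy.optimize import least_squares
for n in ['scene','side','wrist']:
    mod,I,D=shot(n); P=cloud(mod,D); cv2.imwrite(f'pics/{n}3.png',I[:,:,::-1]); I=I.astype(int)
    def lev(y0):
        L=(abs(P[...,0]-.58)<.05)&(P[...,1]>y0)&(P[...,1]<y0+.1)&(P[...,2]>.195)&(P[...,2]<.212)
        Q=P[L&(I.max(2)<75)]
        if len(Q)<20: return len(Q)
        d=np.linalg.svd(Q[:,:2]-Q[:,:2].mean(0))[2][0]; return len(Q),Q.mean(0).round(4),np.degrees(np.arctan2(d[0]*np.sign(d[1]),abs(d[1]))).round(1)
    print(n,lev(.06),lev(.31))
    g=(abs(P[...,0]-.53)<.11)&(abs(P[...,1]-.03)<.06)
    J=P[g&(P[...,2]>.094)&(P[...,2]<.112)]
    if len(J)<30: continue
    c=least_squares(lambda p:np.hypot(J[:,0]-p[0],J[:,1]-p[1])-.0415,[.54,.04],loss='soft_l1',f_scale=.002).x
    H=P[g&(P[...,2]>.077)&(P[...,2]<.1)]; r=np.hypot(*(H[:,:2]-c).T); H=H[(r>.052)&(r<.1)]
    print('jug',c.round(4),'handle',len(H),H.mean(0).round(4) if len(H) else '')
E
```

```text
t: 5.3
tcp_pos: [0.5731, 0.1089, 0.2575]
tool_rot: [-0.0, 1.0, -0.0, -0.006]
force: [-12.2, 0.2, 7.8]
finger_gap: 0.003
gripper_force: 6.0
t: 5.88
tcp_pos: [0.458, 0.0375, 0.2788]
tool_rot: [0.001, 1.0, -0.0, 0.002]
force: [-0.2, -0.0, -0.6]
finger_gap: 0.3
gripper_force: 0.0
scene 0 0
jug [0.5427 0.0318] handle 61 [0.4704 0.0168 0.0905]
side 0 (68, array([0.583 , 0.3321, 0.203 ]), np.float64(-0.4))
jug [0.5421 0.0317] handle 47 [0.4695 0.0162 0.089 ]
wrist 0 0
jug [0.5424 0.0301] handle 549 [0.4712 0.0162 0.0905]
```

View pics/wrist3.png

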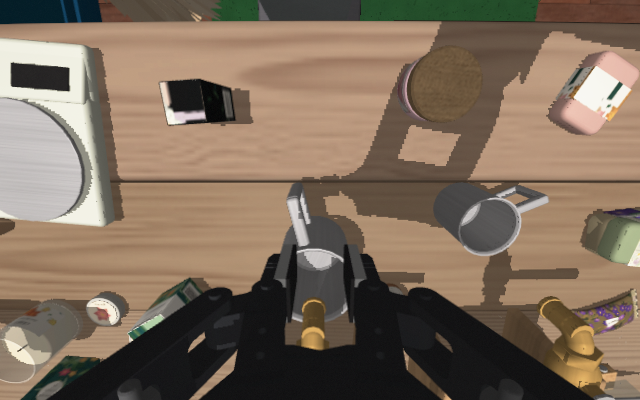

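The jug is unmoved with its handle at about (298,215), and the spout at (313,320) clears the gripper. The target grasp is (0.470, 0.0165) with the tool turned 11.7°.

```bash
python3 -m crank '[{"dp":[-0.024,-0.042,0],"delta_rot":[0,0,0],"fingers":-0.1},{"dp":[0,0,0],"delta_rot":[0,0,-0.0163],"fingers":-0.1},{"dp":[0,0,0],"delta_rot":[0,0,-0.0163],"fingers":-0.1},{"dp":[0,0,0.04],"delta_rot":[0,0,0],"fingers":-0.1},{"dp":[0,0,0.04],"delta_rot":[0,0,0],"fingers":-0.1},{"dp":[0,0,0.04],"delta_rot":[0,0,0],"fingers":-0.1},{"dp":[0,0,0.04],"delta_rot":[0,0,0],"fingers":-0.1},{"dp":[0,0,0],"delta_rot":[0,0,0],"fingers":-0.1},{"dp":[0,0,0],"delta_rot":[0,0,0],"fingers":-0.1}]'
python3 - <<'E'
from h import *
mod,I,D=shot('wrist'); P=cloud(mod,D)
c=np.array([.5424,.031]); k=(P[...,2]>.08)&(P[...,2]<.1); H=P[k]; r=np.hypot(*(H[:,:2]-c).T); H=H[(r>.055)&(r<.1)&(abs(H[:,1]-.017)<.02)&(H[:,0]<.5)]
print(len(H),H.mean(0),np.percentile(H,[2,98],axis=0)); cv2.imwrite('pics/w4.png',I[:,:,::-1])
E
```

```text
t: 6.78
tcp_pos: [0.4699, 0.0183, 0.1969]
tool_rot: [-0.103, 0.995, 0.0, -0.001]
force: [-0.9, 0.3, -0.1]
finger_gap: 0.454
gripper_force: 0.0
951 [0.4700405  0.01524529 0.09095708] [[0.45463507 0.00759579 0.08271511]
 [0.48798213 0.02345898 0.09322661]]
```

View pics/w4.png

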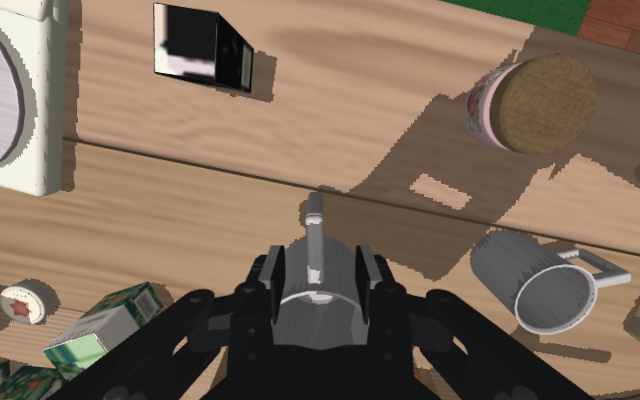

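The handle at (314,250) is centred between the fingers to about 2 mm. I shift slightly, descend and close.

```bash
python3 -m crank '[{"dp":[0,-0.005,0.022],"delta_rot":[0,0,0],"fingers":-0.1},{"dp":[0,0,0.022],"delta_rot":[0,0,0],"fingers":-0.1},{"dp":[0,0,0.022],"delta_rot":[0,0,0],"fingers":-0.1},{"dp":[0,0,0.022],"delta_rot":[0,0,0],"fingers":-0.1},{"dp":[0,0,0.022],"delta_rot":[0,0,0],"fingers":-0.1},{"dp":[0,0,0],"delta_rot":[0,0,0],"fingers":-0.1}]'
python3 -m crank '[{"dp":[0,0,0],"delta_rot":[0,0,0],"fingers":-1},{"dp":[0,0,0],"delta_rot":[0,0,0],"fingers":-1},{"dp":[0,0,0],"delta_rot":[0,0,0],"fingers":-1},{"dp":[0,0,0],"delta_rot":[0,0,0],"fingers":-1},{"dp":[0,0,0],"delta_rot":[0,0,0],"fingers":-1},{"dp":[0,0,0],"delta_rot":[0,0,0],"fingers":-1}]' 100
```

```text
t: 7.33
tcp_pos: [0.4707, 0.0154, 0.1427]
tool_rot: [-0.103, 0.995, -0.0, 0.0]
force: [-0.8, -0.2, 0.6]
finger_gap: 0.449
gripper_force: 0.0
t: 7.83
tcp_pos: [0.4708, 0.0153, 0.1439]
tool_rot: [-0.102, 0.995, -0.0, 0.001]
force: [0.3, 1.0, 7.0]
finger_gap: 0.114
gripper_force: 98.0
```

```bash
python3 -m crank '[{"dp":[0,0,-0.004],"delta_rot":[0,0,0],"fingers":-1},{"dp":[0,0,-0.006],"delta_rot":[0,0,0],"fingers":-1},{"dp":[0.005,0,0],"delta_rot":[0,0,0],"fingers":-1},{"dp":[0.012,0,0],"delta_rot":[0,0,0],"fingers":-1},{"dp":[0.018,0,0],"delta_rot":[0,0,0],"fingers":-1},{"dp":[0.02,0,0],"delta_rot":[0,0,0],"fingers":-1},{"dp":[0.02,0,0],"delta_rot":[0,0,0],"fingers":-1},{"dp":[0.02,0,0],"delta_rot":[0,0,0],"fingers":-1},{"dp":[0.02,0,0],"delta_rot":[0,0,0],"fingers":-1},{"dp":[0.02,0,0],"delta_rot":[0,0,0],"fingers":-1},{"dp":[0.012,0,0],"delta_rot":[0,0,0],"fingers":-1},{"dp":[0.005,0,0],"delta_rot":[0,0,0],"fingers":-1}]'
python3 -m crank '[{"dp":[0,0,-0.01],"delta_rot":[0,0,0],"fingers":-1},{"dp":[0,0,-0.025],"delta_rot":[0,0,0],"fingers":-1},{"dp":[0,0,-0.04],"delta_rot":[0,0,0],"fingers":-1},{"dp":[0,0,-0.04],"delta_rot":[0,0,0],"fingers":-1},{"dp":[0,0,-0.04],"delta_rot":[0,0,0],"fingers":-1},{"dp":[0,0,-0.04],"delta_rot":[0,0,0],"fingers":-1},{"dp":[0,0,-0.025],"delta_rot":[0,0,0],"fingers":-1},{"dp":[0,0,-0.01],"delta_rot":[0,0,0],"fingers":-1},{"dp":[0,0,0],"delta_rot":[0,0,0],"fingers":-1}]'
python3 - <<'E'
from h import *
for n in ['scene','side']:
    mod,I,D=shot(n); cv2.imwrite(f'pics/{n}5.png',I[:,:,::-1]); np.savez(f'{n}5.npz',I=I,P=cloud(mod,D))
E
python3 - <<'E'
import cv2,numpy as np
a=cv2.imread('pics/scene5.png');b=cv2.imread('pics/side5.png')
W=np.vstack([cv2.resize(a[170:310,190:470],(600,300)),cv2.resize(b[150:290,200:480],(600,300))]);cv2.imwrite('pics/c5.png',W)
E
```

```text
t: 8.83
tcp_pos: [0.3942, -0.0002, 0.1479]
tool_rot: [-0.102, 0.995, 0.0, -0.001]
force: [0.3, 0.2, -2.8]
finger_gap: 0.118
gripper_force: 97.6
t: 9.58
tcp_pos: [0.3967, -0.0003, 0.2642]
tool_rot: [-0.103, 0.995, -0.001, 0.002]
force: [-0.4, -0.7, -4.1]
finger_gap: 0.116
gripper_force: 97.9
```

View pics/c5.png

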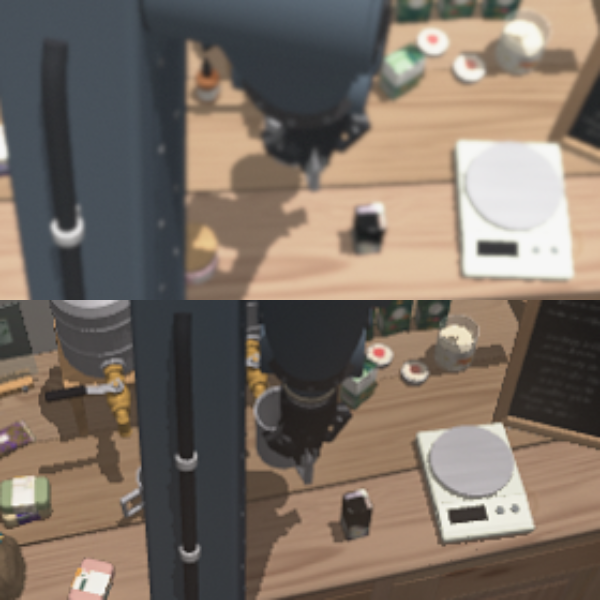

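The jug hangs upright in the grip and the bystanders are untouched. Now I carry it over the scale.

```bash
python3 -m crank '[{"dp":[0.003,-0.009,0],"delta_rot":[0,0,0],"fingers":-1},{"dp":[0.007,-0.02,0],"delta_rot":[0,0,0],"fingers":-1},{"dp":[0.01025,-0.029,0],"delta_rot":[0,0,0],"fingers":-1},{"dp":[0.01025,-0.029,0],"delta_rot":[0,0,0],"fingers":-1},{"dp":[0.01025,-0.029,0],"delta_rot":[0,0,0],"fingers":-1},{"dp":[0.01025,-0.029,0],"delta_rot":[0,0,0],"fingers":-1},{"dp":[0.01025,-0.029,0],"delta_rot":[0,0,0],"fingers":-1},{"dp":[0.01025,-0.029,0],"delta_rot":[0,0,0],"fingers":-1},{"dp":[0.01025,-0.029,0],"delta_rot":[0,0,0],"fingers":-1},{"dp":[0.01025,-0.029,0],"delta_rot":[0,0,0],"fingers":-1},{"dp":[0.01025,-0.029,0],"delta_rot":[0,0,0],"fingers":-1}]'
python3 -m crank '[{"dp":[0.01025,-0.029,0],"delta_rot":[0,0,0],"fingers":-1},{"dp":[0.01025,-0.029,0],"delta_rot":[0,0,0],"fingers":-1},{"dp":[0.01025,-0.029,0],"delta_rot":[0,0,0],"fingers":-1},{"dp":[0.01025,-0.029,0],"delta_rot":[0,0,0],"fingers":-1},{"dp":[0.01025,-0.029,0],"delta_rot":[0,0,0],"fingers":-1},{"dp":[0.01025,-0.029,0],"delta_rot":[0,0,0],"fingers":-1},{"dp":[0.01025,-0.029,0],"delta_rot":[0,0,0],"fingers":-1},{"dp":[0.01025,-0.029,0],"delta_rot":[0,0,0],"fingers":-1},{"dp":[0.0093,-0.026,0],"delta_rot":[0,0,0],"fingers":-1},{"dp":[0.005,-0.013,0],"delta_rot":[0,0,0],"fingers":-1},{"dp":[0,0,0],"delta_rot":[0,0,0],"fingers":-1}]'
python3 - <<'E'
from h import *
from scipy.optimize import least_squares
for n in ['scene','side','wrist']:
    mod,I,D=shot(n); P=cloud(mod,D); np.savez(f'{n}6.npz',I=I,P=P); cv2.imwrite(f'pics/{n}6.png',I[:,:,::-1])
    g=(abs(P[...,0]-.43)<.06)&(abs(P[...,1]+.29)<.06); Z=P[g][:,2]; J=P[g&(P[...,2]>.212)&(P[...,2]<.24)]
    print(n,len(J))
    if len(J)>20: 
        c=least_squares(lambda p:np.hypot(J[:,0]-p[0],J[:,1]-p[1])-.0415,[.43,-.29],loss='soft_l1',f_scale=.002).x; print(c.round(4))
        A=np.c_[J[:,:2]-c,np.ones(len(J))]; print('plane',np.linalg.lstsq(A,J[:,2],rcond=None)[0].round(3))
    if n!='wrist':
        L=(abs(P[...,0]-.58)<.06)&(P[...,1]>.05)&(P[...,1]<.16)&(P[...,2]>.195)&(P[...,2]<.212)
        Q=P[L&(I.max(2)<75)]; print('sleeve',len(Q),Q.mean(0).round(4) if len(Q) else '')
E
```

```text
t: 10.6
tcp_pos: [0.3746, -0.1534, 0.2618]
tool_rot: [-0.102, 0.995, 0.001, -0.001]
force: [-0.1, -0.6, -2.9]
finger_gap: 0.117
gripper_force: 97.8
t: 11.52
tcp_pos: [0.3556, -0.2967, 0.2623]
tool_rot: [-0.102, 0.995, -0.0, -0.0]
force: [-0.5, -0.7, -2.9]
finger_gap: 0.114
gripper_force: 97.8
scene 88
[ 0.4265 -0.2832]
plane [0.014 0.024 0.218]
sleeve 82 [0.5866 0.1088 0.204 ]
side 87
[ 0.426  -0.2783]
plane [0.004 0.024 0.217]
sleeve 84 [0.5869 0.1094 0.2034]
wrist 224
[ 0.4282 -0.2784]
plane [-0.854 -0.19   0.178]
```

View pics/side6.png

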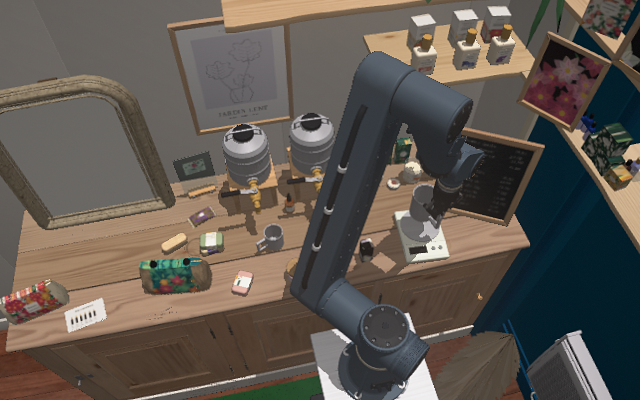

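The tap now lies across at (305,180) in the side view, with its sleeve measured at (0.587, 0.109), so it is shut. The jug is upright over the pan, 8 mm short in y. I correct that and lower.

```bash
python3 -m crank '[{"dp":[0.0015,-0.008,0],"delta_rot":[0,0,0],"fingers":-1},{"dp":[0,-0.009,0.005],"delta_rot":[0,0,0],"fingers":-1},{"dp":[0,0,0.02],"delta_rot":[0,0,0],"fingers":-1},{"dp":[0,0,0.025],"delta_rot":[0,0,0],"fingers":-1},{"dp":[0,0,0.025],"delta_rot":[0,0,0],"fingers":-1},{"dp":[0,0,0.025],"delta_rot":[0,0,0],"fingers":-1},{"dp":[0,0,0.018],"delta_rot":[0,0,0],"fingers":-1},{"dp":[0,0,0.01],"delta_rot":[0,0,0],"fingers":-1},{"dp":[0,0,0],"delta_rot":[0,0,0],"fingers":-1},{"dp":[0,0,0],"delta_rot":[0,0,0],"fingers":-1}]'
for i in 1 2 3; do python3 -m crank '[{"dp":[0,0,0.003],"delta_rot":[0,0,0],"fingers":-1},{"dp":[0,0,0],"delta_rot":[0,0,0],"fingers":-1}]' | grep -E "tcp_pos|^force"; done
```

```text
t: 12.5
tcp_pos: [0.3569, -0.3036, 0.1989]
tool_rot: [-0.102, 0.995, 0.0, 0.0]
force: [-0.2, -1.1, -2.0]
finger_gap: 0.111
gripper_force: 97.7
tcp_pos: [0.357, -0.3038, 0.1978]
force: [0.5, 0.4, -3.9]
tcp_pos: [0.3568, -0.3036, 0.1961]
force: [-0.3, -0.7, -2.2]
tcp_pos: [0.3567, -0.3034, 0.1944]
force: [0.7, 0.8, -3.1]
```

```bash
for i in 1 2 3 4 5 6 7; do python3 -m crank '[{"dp":[0,0,0.003],"delta_rot":[0,0,0],"fingers":-1},{"dp":[0,0,0],"delta_rot":[0,0,0],"fingers":-1}]' | grep -E "tcp_pos|^force"; done
```

```text
tcp_pos: [0.3566, -0.3034, 0.1927]
force: [0.7, 0.2, -2.9]
tcp_pos: [0.3566, -0.3034, 0.1912]
force: [-1.4, -0.4, -2.7]
tcp_pos: [0.3566, -0.3034, 0.1897]
force: [-0.1, 0.7, -2.4]
tcp_pos: [0.3567, -0.3034, 0.1882]
force: [-0.1, 0.1, -3.1]
tcp_pos: [0.3567, -0.3034, 0.1867]
force: [-0.1, -0.2, -3.4]
tcp_pos: [0.3567, -0.3034, 0.1852]
force: [-0.6, 0.2, -2.9]
tcp_pos: [0.3567, -0.3036, 0.1843]
force: [-1.6, 0.6, 3.3]
```

Contact. One tiny step more, then I release slowly and rise.

```bash
python3 -m crank '[{"dp":[0,0,0.001],"delta_rot":[0,0,0],"fingers":-1},{"dp":[0,0,0],"delta_rot":[0,0,0],"fingers":-0.6},{"dp":[0,0,0],"delta_rot":[0,0,0],"fingers":-0.4},{"dp":[0,0,0],"delta_rot":[0,0,0],"fingers":-0.2},{"dp":[0,0,0],"delta_rot":[0,0,0],"fingers":-0.2},{"dp":[0,0,0],"delta_rot":[0,0,0],"fingers":-0.2}]' 20
python3 -m crank '[{"dp":[0,0,-0.01],"delta_rot":[0,0,0],"fingers":-0.2},{"dp":[0,0,-0.03],"delta_rot":[0,0,0],"fingers":-0.2},{"dp":[0,0,-0.05],"delta_rot":[0,0,0],"fingers":-0.2},{"dp":[0,0,-0.06],"delta_rot":[0,0,0],"fingers":-0.2},{"dp":[0,0,-0.06],"delta_rot":[0,0,0],"fingers":-0.2},{"dp":[0,0,-0.04],"delta_rot":[0,0,0],"fingers":-0.2},{"dp":[0,-0.03,0],"delta_rot":[0,0,0],"fingers":-0.2},{"dp":[0,-0.05,0],"delta_rot":[0,0,0],"fingers":-0.2},{"dp":[0,-0.05,0],"delta_rot":[0,0,0],"fingers":-0.2},{"dp":[0,-0.03,0],"delta_rot":[0,0,0],"fingers":-0.2},{"dp":[0,0,0],"delta_rot":[0,0,0],"fingers":-0.2}]'
python3 - <<'E'
from h import *
from scipy.optimize import least_squares
for n in ['scene','side']:
    mod,I,D=shot(n); P=cloud(mod,D); cv2.imwrite(f'pics/{n}7.png',I[:,:,::-1])
    J=P[(abs(P[...,0]-.43)<.06)&(abs(P[...,1]+.29)<.06)&(P[...,2]>.134)&(P[...,2]<.155)]
    c=least_squares(lambda p:np.hypot(J[:,0]-p[0],J[:,1]-p[1])-.0415,[.43,-.29],loss='soft_l1',f_scale=.002).x; A=np.c_[J[:,:2]-c,np.ones(len(J))]
    print(n,len(J),c.round(4),np.linalg.lstsq(A,J[:,2],rcond=None)[0].round(3))
    L=(abs(P[...,0]-.58)<.06)&(P[...,1]>.05)&(P[...,1]<.16)&(P[...,2]>.195)&(P[...,2]<.212)
    Q=P[L&(I.max(2)<75)]; print('sleeve',len(Q),Q.mean(0).round(4) if len(Q) else '')
E
```

```text
t: 14.67
tcp_pos: [0.3568, -0.3035, 0.1834]
tool_rot: [-0.102, 0.995, -0.0, 0.0]
force: [-0.4, -0.1, 0.3]
finger_gap: 0.399
gripper_force: 0.0
t: 15.58
tcp_pos: [0.3737, -0.3851, 0.309]
tool_rot: [-0.102, 0.995, -0.002, 0.001]
force: [0.3, -0.6, -0.0]
finger_gap: 0.397
gripper_force: 0.0
scene 192 [ 0.427  -0.2879] [0.013 0.011 0.141]
sleeve 83 [0.5862 0.1085 0.2046]
side 148 [ 0.428  -0.2863] [-0.008  0.016  0.141]
sleeve 84 [0.5869 0.1092 0.2035]
```

View pics/scene7.png

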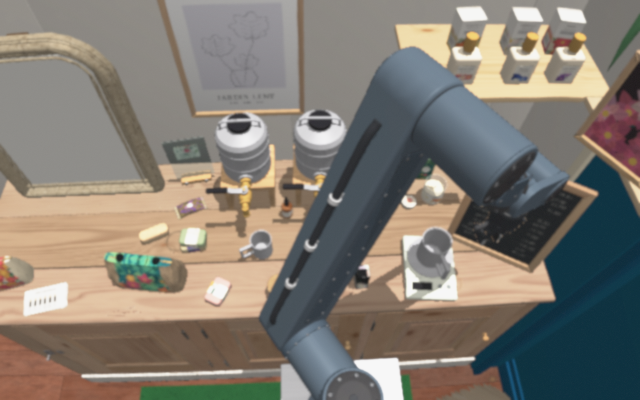

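The jug stands upright within 2 mm of the pan centre, both levers lie across their pipes (scene (305,187) and (225,190)), and the arm is clear.

```bash
python3 -c "
from station import manip
print(manip.sense()['t'],manip.sign_off())"
```

```text
the job is handed in; nothing more can be done
15.6833 None
```

I shut the drained (right) drum's tap against its stop, then set the jug upright within about 3 mm of the middle of the scale's pan. I left the other tap alone, saw no bystander disturbed in the last pictures, and handed the job in at 15.7 s.

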